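# Put the soldering supplies back in their colour-coded dishes

## Task

Put the four soldering supplies away in their colour-coded dishes, each lying flat inside the rim: the solder reel, standing upright, in the blue dish, the flux tin in the red one, the black tape roll in the white one and the tin of brass wool in the yellow one. Keep the open flux tin level, and do not disturb the turquoise braid reel, which is already in its green dish, or the side cutters.

Things in the scene. Friction and masses are not known exactly. Their poses are not given: they have to be found in the camera images.
- solder_roll: Reel of silver-grey solder wire standing on end, with round flanges 52 mm across, 66 mm tall, about 0.24 kg, solid to grip at any height at its 52 mm width. Origin at its underside; the reel's axis stands 6 mm along +y of the origin (in the reel's own frame); z is its upright axis. A short free wire end may be ignored. Belongs in the blue dish.
- flux_tin: Shallow round open tin of brown rosin flux with a whitish wall, 46 mm across, 16 mm high, 0.06 kg. Origin: centre of its underside, z up. Belongs in the red dish.
- tape_roll: Roll of black tape lying flat, 56 mm across and 19 mm high, 0.05 kg. Origin: underside, 1 mm from the centre (the centre lies 1 mm along +x); z up. Belongs in the white dish.
- wool_tin: Round brass-coloured tin, 60 mm across with walls 33 mm high, full of brass wool that stands up to 48 mm high, 0.09 kg; grip it round its wall. Origin: underside, 1.5 mm from the centre (the centre lies 1.5 mm along +x); z up. Belongs in the yellow dish.
- wick_reel: Small turquoise reel of desoldering braid, 47 mm across and 11 mm high, already lying in the green dish (same size as the other dishes: 92 mm across, 8 mm high); stays there. Origin: underside, the reel's centre lies 8 mm along its -y, and the green dish's centre within 5 mm of that.
- side_cutters: Small side cutters with red handles, 36 x 128 x 12 mm, lying on the table with their length along their own y axis; a bystander, stays there. Origin: centre of the underside.
- blue_dish: A fixed, heavy, flat round blue plastic dish with a black rubber floor: 92 mm across outside, round recess 80 mm across, floor 3 mm above the table, rim top 8 mm above the table. Origin: centre of its underside, on the table; z up. It may stand at any of nine places shared by dishes and supplies.
- red_dish: A fixed, heavy, flat round red plastic dish with a black rubber floor: 92 mm across outside, round recess 80 mm across, floor 3 mm above the table, rim top 8 mm above the table. Origin: centre of its underside, on the table; z up. It may stand at any of nine places shared by dishes and supplies.
- white_dish: A fixed, heavy, flat round white plastic dish with a black rubber floor: 92 mm across outside, round recess 80 mm across, floor 3 mm above the table, rim top 8 mm above the table. Origin: centre of its underside, on the table; z up. It may stand at any of nine places shared by dishes and supplies.
- yellow_dish: A fixed, heavy, flat round yellow plastic dish with a black rubber floor: 92 mm across outside, round recess 80 mm across, floor 3 mm above the table, rim top 8 mm above the table. Origin: centre of its underside, on the table; z up. It may stand at any of nine places shared by dishes and supplies.

How it is judged:
By the outcome, as a careful person would: the job done as asked, in the order asked, and still so for the second after the job is handed in, with the robot touching nothing.
It also fails if it takes over 106 s, if anything falls off the work surface, if the arm or the gripper's body presses on something with over 40 N, if the wrist force passes 120 N, or if a joint passes its speed limit or range.

## Robot

A 7-joint arm with a two-finger parallel gripper is mounted at the origin on a cart in front of the work surface, level with it; the furniture and walls round the work are solid. World frame = base frame: x ahead of the robot, y to its left, z up, the work surface at z = 0. Lengths are in m, angles in rad, forces in N, time in s.
With the tool pointing down it reaches from about 0.4 to 0.85 m from the base axis. Payload 4.5 kg.
Tool frame: the origin (TCP) lies on the centre line of the jaws, within the pads' length; the fingertips stand r.tips_ahead ahead of it and the grasp point (between the pads) is the TCP (r.tips_ahead is the distance from the TCP to the fingertips, in m); z points along the fingers, y is the direction in which the jaws open and shut (so a half turn about z gives the same grasp; the last joint's range is limited). The gripper opens to 88 mm and grips with 3 to 60 N. Pads are 18 mm wide; open, the fingers measure 123 mm over their backs; the gripper's body (75 mm by 187 mm) begins 45 mm behind the grasp point.
Start: joints at [1.245, 0.689, -0.195, 1.565, 0.157, 0.902, -0.215], TCP at [0.22, -0.585, 0.232] pointing down, gripper open.
Joint ranges: [-3.01, 3.01], [-0.46, 2.08], [-1.47, 1.51], [0.13, 2.56], [-1, 4.14], [0.04, 2.09], [-2.66, 2.66]. Speed limits (rad/s): [2.57, 2.57, 3.14, 3.14, 3.14, 3.14, 3.14].

## Interface

Orientations are given as a unit quaternion [x, y, z, w].
In Python, from plant import r gives the robot as it stands.
- The arm moves only by the shell command python3 -m inch 'ROWS' [FORCE]. ROWS is JSON, a list of rows, each a list of 5 numbers: the shift along the world's x, y, z in units of 25 mm (1.0 is 25 mm), then the turn about the world's z in units of 6 degrees (1.0 is 6 degrees), then the finger opening in mm, from 0 to 88.1. A call has 1 to 5 rows; each row shifts and turns the commanded pose from where the row before left it; what a row does not reach is not made up. A row lasts 1/10 s, in which the tool goes at most 50 mm and 8.59 degrees, less where a joint would pass 70% of its speed; a pose out of reach is approached as far as the arm can. A call is refused whole if a number of a shift passes 1 or a number of a turn 1, either way. A call with a gripper value outside its range is refused whole. The fingers move at their own pace and stop on an object; FORCE is the grip in N (left out, the last holds). Time passes only in rows, so rows that do not move let the fingers close. It gives the time, the measured TCP pose, the force and the opening at its end, in the units of the state.
- r.get_state(): the state, without advancing time (a new reading comes with each control period).
- r.snapshot(name): name is "scene" or "top" or "wrist"; returns a dict with "pixels" (400x640x3 uint8, red, green, blue), "range_z" (400x640 float32, m along the optical axis (not along the pixel's ray), 0 where there is no reading), "K" (3x3 intrinsics, pixels), "position" and "attitude" of the camera in the world. Camera axes: x right, y up, looking along -z (the intrinsics and any distortion apply to the point x, -y, -z); pixel columns grow to the right and rows downward; lengths in m; the calibration is good to about 2 mm. A picture is of the moment at which its call begins.
- r.finish_job(): hands the job in, once; it reports no verdict.
The state is a dict: "clock": time; "q": joint angles; "qd": joint speeds; "joint_torque": joint torques, N m; "tool_pos": TCP position; "eef_rot": TCP orientation; "contact_force": force on the tool from outside, world axes, zero at the start; "moment": the same for the moment, N m; "opening": opening from 0.0 (shut) to 1.0 (fully open).
Only numpy, scipy, OpenCV 4.12 (cv2) and the standard library are available. Lean on these libraries where they do the work, as an engineer would, in place of code of your own. Each camera call takes 0.05 s, during which the arm holds its last target. There are 200 camera calls.

## Working session

There is one attempt and no reset: what is moved stays moved. The work goes in short steps, Python scripts to look and compute and a shell command to move; the robot and the scene stay as the last step left them, time stands still between calls to the robot, and variables do not carry over. Pictures are saved under pics/ and viewed, about 12 in all and at most 16, crops included, and the job is handed in when it is done.

```bash
ls; mkdir -p pics; python3 - <<'E'
from plant import r
import cv2,numpy as np
s=r.get_state();print(s,r.tips_ahead)
for n in("top","scene"):
    d=r.snapshot(n);cv2.imwrite(f"pics/{n}0.png",d["pixels"][:,:,::-1]);np.savez(f"{n}0.npz",**d);print(n,d["K"],d["position"],d["attitude"],d.keys())
E
```

```text
pics
{'clock': 0.0, 'q': array([ 1.24476242,  0.6900007 , -0.19453894,  1.5663344 ,  0.15732271,
        0.902491  , -0.21508675]), 'qd': array([-0.00131389,  0.00055782,  0.00074251, -0.00064058,  0.00042165,
        0.00083822, -0.00021327]), 'joint_torque': array([ 6.61374506e-04, -5.27562511e+01, -1.26655418e+00, -1.53426164e+01,
       -5.26280247e-02,  6.29449802e-03,  1.75755767e-04]), 'tool_pos': array([ 0.21980928, -0.584387  ,  0.23080281]), 'eef_rot': array([ 9.83846524e-01,  1.79011657e-01, -2.28992618e-04, -8.89773868e-04]), 'contact_force': array([0.10030465, 0.24049264, 0.07025832]), 'moment': array([-0.03103469, -0.03460017, -0.00596208]), 'opening': 1.000439867120338} 0.019
top [[417.00243339   0.         332.45001336]
 [  0.         417.00243339 200.45862103]
 [  0.           0.           1.        ]] [0.42226167 0.01227408 1.08914089] [ 0.03222887 -0.05303526 -0.70064346  0.7108075 ] dict_keys(['pixels', 'range_z', 'K', 'position', 'attitude'])
scene [[445.78161366   0.         309.69775646]
 [  0.         445.78161366 203.45478826]
 [  0.           0.           1.        ]] [0.0602152  0.83769266 1.13110881] [-0.10244925  0.35188633  0.89789429 -0.24385652] dict_keys(['pixels', 'range_z', 'K', 'position', 'attitude'])
```

View pics/top0.png

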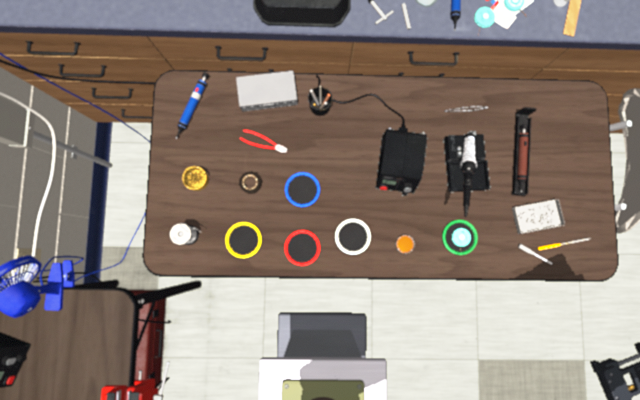

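View pics/scene0.png

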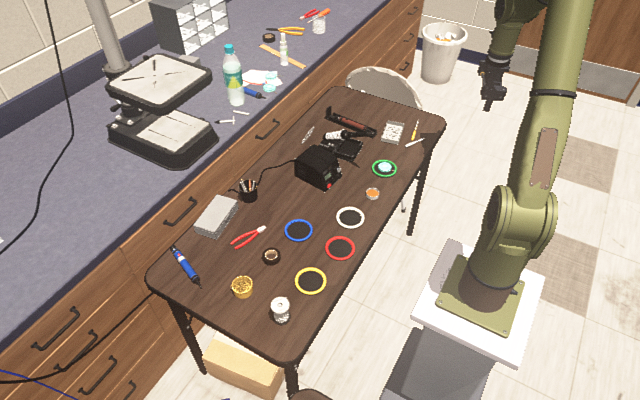

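The top view shows the solder reel at (182,234), wool tin (194,178), tape (250,182) and flux tin (405,244). The dishes are blue (302,189), yellow (243,240), red (302,248), white (352,236) and green (460,237), with the cutters at (263,141). The scene view agrees.

```bash
cat > h.py <<'E'
import numpy as np,cv2
from scipy.spatial.transform import Rotation as R
def ray(d,uv):
    K=d["K"];uv=np.atleast_2d(uv).astype(float)
    v=np.c_[(uv[:,0]-K[0,2])/K[0,0],-(uv[:,1]-K[1,2])/K[1,1],-np.ones(len(uv))]
    return R.from_quat(d["attitude"]).apply(v)
def plane(d,uv,z):
    v=ray(d,uv);return d["position"]+v*((z-d["position"][2])/v[:,2])[:,None]
def cloud(d):
    h,w=d["range_z"].shape;u=np.stack(np.meshgrid(np.arange(w),np.arange(h)),-1).reshape(-1,2)
    return (d["position"]+ray(d,u)*d["range_z"].reshape(-1,1)).reshape(h,w,3)
E
python3 - <<'E'
from h import *
seeds=dict(blue=(302,189),yellow=(243,240),red=(302,248),white=(352,236),green=(460,237))
obj=dict(solder=(182,234),wool=(194,178),tape=(250,182),flux=(405,244),wick=(460,237),cut=(263,141))
d=dict(np.load("top0.npz"));P=cloud(d);px=d["pixels"];hsv=cv2.cvtColor(px,cv2.COLOR_RGB2HSV)
H,S,V=[hsv[...,i].astype(int) for i in range(3)]
m=dict(blue=(H>100)&(H<130)&(S>120)&(V>90),yellow=(H>22)&(H<36)&(S>150)&(V>120),red=((H<8)|(H>172))&(S>150)&(V>90),white=(S<50)&(V>150),green=(H>50)&(H<85)&(S>120)&(V>70))
yy,xx=np.mgrid[:400,:640]
for n,(u,v) in seeds.items():
    k=m[n]&((xx-u)**2+(yy-v)**2<26**2)
    pts=np.argwhere(k)[:,::-1].astype(np.float32)
    (c,rad)=cv2.minEnclosingCircle(pts);W=plane(d,pts,.008)
    # least-squares circle on ring band
    A=np.c_[W[:,:2],np.ones(len(W))];b=(W[:,:2]**2).sum(1);s=np.linalg.lstsq(A,b,rcond=None)[0]
    cx,cy=s[:2]/2;print(n,len(pts),c,rad,'enc',plane(d,c,.008)[0].round(4),'fit',round(cx,4),round(cy,4),round(np.sqrt(s[2]+cx*cx+cy*cy),4))
for n,(u,v) in obj.items():
    zz=P[...,2]
    near=(xx-u)**2+(yy-v)**2<28**2
    for t in (.005,.010,.025,.04,.058):
        k=near&(zz>t)
        if n=='wick':k&=(xx-u)**2+(yy-v)**2<14**2
        if k.sum()<8: continue
        nl,L,st,ce=cv2.connectedComponentsWithStats(k.astype(np.uint8));i=1+st[1:,4].argmax();p=P[L==i]
        print(n,t,st[i,4],p.min(0).round(4),p.max(0).round(4),'c',(p.min(0)/2+p.max(0)/2).round(4)[:2],'med',np.median(p,0).round(4))
print('table',np.median(P[200:215,330:370,2]))
s=dict(np.load("scene0.npz"));Q=cloud(s)
for n,(u,v) in dict(solder=(280,305),wool=(242,285),tape=(271,256),flux=(373,193)).items():
    q=Q[v-25:v+25,u-22:u+22].reshape(-1,3);
    for t in(.009,.025,.04,.058):
        p=q[(q[:,2]>t)]
        if len(p)>8:print('S',n,t,len(p),p.min(0).round(4),p.max(0).round(4),(p.min(0)/2+p.max(0)/2).round(4)[:2])
E
```

```text
blue 407 (302.0, 189.0) 18.027854919433594 enc [0.5825 0.0613 0.008 ] fit 0.5822 0.0611 0.0418
yellow 465 (242.9593048095703, 239.53488159179688) 18.954683303833008 enc [0.4489 0.2097 0.008 ] fit 0.4487 0.2096 0.0425
red 467 (301.7686462402344, 247.34701538085938) 18.794008255004883 enc [0.4309 0.0586 0.008 ] fit 0.4309 0.0584 0.0425
white 486 (352.5987854003906, 236.12884521484375) 18.738801956176758 enc [ 0.4614 -0.0721  0.008 ] fit 0.4614 -0.0719 0.0426
green 344 (459.25, 236.875) 17.890827178955078 enc [ 0.4633 -0.351   0.008 ] fit 0.4635 -0.3515 0.0419
solder 0.005 444 [0.4223 0.0123 0.005 ] [0.4855 0.3762 1.0891] c [0.4539 0.1942] med [0.4589 0.3467 0.0656]
solder 0.01 432 [0.4223 0.0123 0.0114] [0.4855 0.3762 1.0891] c [0.4539 0.1942] med [0.4589 0.3473 0.0656]
solder 0.025 390 [0.4223 0.0123 0.025 ] [0.4855 0.3762 1.0891] c [0.4539 0.1942] med [0.4589 0.3493 0.0659]
solder 0.04 368 [0.4223 0.0123 0.0401] [0.4855 0.3762 1.0891] c [0.4539 0.1942] med [0.459  0.3503 0.0661]
solder 0.058 362 [0.4223 0.0123 0.0611] [0.4855 0.3762 1.0891] c [0.4539 0.1942] med [0.459  0.3505 0.0661
[... 1733 characters left out ...]
333 [0.0602 0.3126 0.0251] [0.484  0.8377 1.1311] [0.2721 0.5751]
S solder 0.04 290 [0.0602 0.3126 0.0402] [0.484  0.8377 1.1311] [0.2721 0.5751]
S solder 0.058 266 [0.0602 0.3266 0.0592] [0.484  0.8377 1.1311] [0.2721 0.5822]
S wool 0.009 306 [0.0602 0.2227 0.0092] [0.6325 0.8377 1.1311] [0.3464 0.5302]
S wool 0.025 207 [0.0602 0.3062 0.0254] [0.6325 0.8377 1.1311] [0.3464 0.572 ]
S wool 0.04 54 [0.0602 0.3129 0.0403] [0.613  0.8377 1.1311] [0.3366 0.5753]
S tape 0.009 241 [0.0602 0.0909 0.009 ] [0.7099 0.8377 1.1311] [0.385  0.4643]
S tape 0.025 15 [0.0602 0.1831 0.0251] [0.6168 0.8377 1.1311] [0.3385 0.5104]
S flux 0.009 145 [ 0.0602 -0.3516  0.009 ] [0.4965 0.8377 1.1311] [0.2784 0.243 ]
```

```bash
python3 - <<'E'
import cv2
a=cv2.imread("pics/top0.png")[125:275,150:490];cv2.imwrite("pics/crop0.png",cv2.resize(a,(780,344),interpolation=cv2.INTER_CUBIC))
E
```

```text
(no output)
```

View pics/crop0.png

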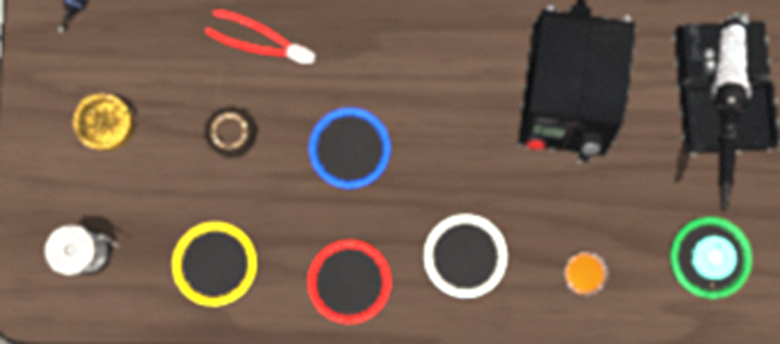

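The crop confirms the layout and that the wire end is on the reel's right side. I'll go in the listed order: reel, flux, tape, wool. First, the approach to the reel with the jaws turned along y.

```bash

python3 -m inch '[[1,0.8,0,-0.4,88],[1,1,0,-0.6,88],[1,1,0,-0.6,88],[1,1,0,-0.6,88],[1,1,0,-0.6,88]]' 30
python3 -m inch '[[1,1,0,-0.6,88],[1,1,0,0,88],[1,1,0,0,88],[1,1,0,0,88],[0.5,1,0,0,88]]'
python3 -m inch '[[0,1,0,0,88],[0,1,0,0,88],[0,1,0,0,88],[0,1,0,0,88],[0,1,0,0,88]]'
```

```text
clock: 0.6
tool_pos: [0.3458, -0.4637, 0.2313]
eef_rot: [0.999, 0.032, -0.0, -0.0]
contact_force: [0.6, -0.5, -0.6]
opening: 1.002
clock: 1.1
tool_pos: [0.4599, -0.338, 0.2313]
eef_rot: [1.0, 0.003, 0.001, -0.0]
contact_force: [0.6, -0.3, 0.2]
opening: 1.003
clock: 1.6
tool_pos: [0.4573, -0.2139, 0.2314]
eef_rot: [1.0, 0.002, -0.0, -0.0]
contact_force: [-0.3, -0.0, -0.3]
opening: 0.998
```

```bash

python3 -m inch '[[0,1,0,0,88],[0,1,0,0,88],[0,1,0,0,88],[0,1,0,0,88],[0,1,0,0,88]]'
python3 -m inch '[[0,1,0,0,88],[0,1,0,0,88],[0,1,0,0,88],[0,1,0,0,88],[0,1,0,0,88]]'
python3 -m inch '[[0,1,0,0,88],[0,1,0,0,88],[0,1,0,0,88],[0,1,0,0,88],[0,1,0,0,88]]'
python3 -m inch '[[0,1,0,0,88],[0,1,0,0,88],[0,1,0,0,88],[0,1,0,0,88],[0,1,0,0,88]]'
python3 -m inch '[[0,1,-0.5,0,88],[0,1,-1,0,88],[0,0.6,-0.5,0,88],[0,0,0,0,88]]'
cat > look.py <<'E'
import sys;from plant import r;from h import *
d=r.snapshot("wrist");cv2.imwrite(sys.argv[1],d["pixels"][:,:,::-1]);np.savez("w.npz",**d)
s=r.get_state();P=cloud(d);print(s["clock"],s["tool_pos"].round(4),R.from_quat(s["eef_rot"]).as_matrix()[:2,0].round(3),s["q"].round(2))
yy,xx=np.mgrid[:400,:640]
# blobs in height band given as x y rad zlo zhi
for a in sys.argv[2:]:
    x,y,q,lo,hi=map(float,a.split(","))
    k=(np.hypot(P[...,0]-x,P[...,1]-y)<q)&(P[...,2]>lo)&(P[...,2]<hi)
    p=P[k]
    if len(p)>5:
        c,rad=cv2.minEnclosingCircle(p[:,:2].astype(np.float32));print(a,len(p),p.min(0).round(4),p.max(0).round(4),'c',np.round(c,4),round(rad,4))
E
python3 look.py pics/w1.png 0.459,0.351,0.05,0.055,0.08
```

```text
clock: 2.1
tool_pos: [0.4573, -0.0889, 0.2315]
eef_rot: [1.0, 0.002, -0.0, -0.0]
contact_force: [0.5, 0.3, 0.8]
opening: 0.997
clock: 2.6
tool_pos: [0.4573, 0.036, 0.2315]
eef_rot: [1.0, 0.002, -0.0, 0.0]
contact_force: [0.5, -0.2, -0.4]
opening: 0.999
clock: 3.1
tool_pos: [0.4572, 0.161, 0.2314]
eef_rot: [1.0, 0.002, -0.0, 0.0]
contact_force: [0.3, 0.3, -0.5]
opening: 1.0
clock: 3.6
tool_pos: [0.4572, 0.2859, 0.2313]
eef_rot: [1.0, 0.002, -0.0, 0.0]
contact_force: [0.3, -0.8, 0.7]
opening: 0.997
clock: 4.0
tool_pos: [0.4557, 0.3516, 0.1796]
eef_rot: [1.0, 0.004, -0.002, 0.001]
contact_force: [0.4, -0.0, 1.0]
opening: 1.003
4.05 [0.4568 0.3498 0.1808] [1.    0.005] [-0.75  0.69  0.03  1.78 -0.03  0.68 -2.27]
0.459,0.351,0.05,0.055,0.08 3368 [0.4334 0.3251 0.0624] [0.4848 0.3764 0.0706] c [0.459  0.3511] 0.0264
```

View pics/w1.png

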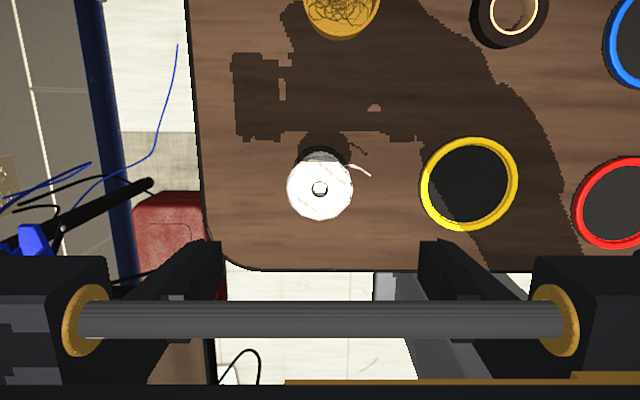

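The wrist view shows the reel top at (320,188), which measures (0.459, 0.351) and agrees with the top view. I'll descend and grip.

```bash

python3 -m inch '[[0.05,0.05,-1,0,88],[0.05,0,-1,0,88],[0,0,-1,0,88],[0,0,-1,0,88],[0,0,-0.9,0,88]]' 30
python3 -m inch '[[0,0,-0.5,0,88],[0,0,0,0,60],[0,0,0,0,40],[0,0,0,0,40],[0,0,0,0,40]]' 30
python3 -m inch '[[0,0,0,0,40],[0,0,0,0,40],[0,0,0.5,0,40],[0,0,1,0,40],[0,0,1,0,40]]' 30
```

```text
clock: 4.55
tool_pos: [0.4613, 0.3493, 0.0594]
eef_rot: [1.0, 0.001, 0.001, 0.0]
contact_force: [-0.4, 0.4, 0.6]
opening: 1.0
clock: 5.05
tool_pos: [0.4608, 0.3517, 0.0478]
eef_rot: [1.0, 0.002, 0.001, -0.001]
contact_force: [-0.1, -0.2, 0.2]
opening: 0.659
clock: 5.55
tool_pos: [0.4595, 0.3507, 0.1099]
eef_rot: [1.0, 0.002, -0.001, 0.001]
contact_force: [-0.0, 0.3, -1.9]
opening: 0.581
```

```bash

python3 -m inch '[[0,-0.5,0.5,0,40],[0,-1,0,0,40],[0.5,-1,0,0,40],[1,-1,0,0,40],[1,-1,0,0,40]]' 30
python3 -m inch '[[1,-1,0,0,40],[1,-1,0,0,40],[0.4,-1,0,0,40],[0,-1,0,0,40],[0,-1,0,0,40]]' 30
python3 -m inch '[[0,-1,0,0,40],[0,-0.6,-0.3,0,40],[0,-0.5,-0.6,0,40],[0,0,-0.3,0,40],[0,0,0,0,40]]' 30
```

```text
clock: 6.05
tool_pos: [0.5223, 0.2365, 0.1217]
eef_rot: [1.0, 0.002, -0.001, 0.001]
contact_force: [0.2, -0.4, -1.5]
opening: 0.585
clock: 6.55
tool_pos: [0.5818, 0.111, 0.1213]
eef_rot: [1.0, 0.001, -0.001, 0.001]
contact_force: [0.2, 0.4, -2.2]
opening: 0.581
clock: 7.05
tool_pos: [0.5812, 0.0616, 0.0902]
eef_rot: [1.0, 0.002, -0.002, -0.0]
contact_force: [-0.1, 0.4, -2.2]
opening: 0.582
```

```bash

python3 -m inch '[[0,0,-0.6,0,40],[0,0,-0.5,0,40],[0,0,-0.3,0,40],[0,0,-0.1,0,40],[0,0,0,0,40]]' 30
python3 -m inch '[[0,0,-0.06,0,40],[0,0,0,0,40]]' 30
```

```text
clock: 7.55
tool_pos: [0.5823, 0.0615, 0.0536]
eef_rot: [1.0, 0.002, -0.0, 0.0]
contact_force: [0.7, 0.4, -1.8]
opening: 0.578
clock: 7.75
tool_pos: [0.5829, 0.0613, 0.0529]
eef_rot: [1.0, 0.002, 0.0, 0.0]
contact_force: [1.3, 0.9, -2.1]
opening: 0.581
```

```bash

python3 -m inch '[[0,0,-0.06,0,40],[0,0,0,0,40]]' 30
python3 -m inch '[[0,0,-0.04,0,40],[0,0,0,0,40]]' 30
```

```text
clock: 7.95
tool_pos: [0.5826, 0.0612, 0.0512]
eef_rot: [1.0, 0.002, 0.0, 0.0]
contact_force: [-0.2, 1.5, -1.7]
opening: 0.58
clock: 8.15
tool_pos: [0.5828, 0.0613, 0.0505]
eef_rot: [1.0, 0.002, 0.0, 0.0]
contact_force: [-1.5, -1.0, 1.6]
opening: 0.577
```

```bash

python3 -m inch '[[0,0,0,0,58],[0,0,0,0,75],[0,0,0,0,88],[0,0,0,0,88],[0,0,0.5,0,88]]' 30
python3 -m inch '[[0,0,1,0,88],[0,0,1,0,88],[0,0,1,0,88],[0,0,1,0,88],[-0.5,-0.5,0.5,0,88]]'
python3 -m inch '[[-1,-1,0,0,88],[-1,-1,0,0,88],[-1,-1,0,0,88],[-1,-1,0,0,88],[-1,-1,0,0,88]]'
python3 -m inch '[[-0.1,-1,0,0,88],[0,-1,0,0,88],[0,-1,0,0,88],[0,-1,0,0,88],[0,-1,0,0,88]]'
python3 -m inch '[[0,-0.3,0,0,88],[0,0,0,0,88],[0,0,0,0,88]]'
python3 look.py pics/w2.png 0.443,-0.208,0.04,0.005,0.025  0.443,-0.208,0.04,0.012,0.025 0.582,0.061,0.06,0.055,0.09
```

```text
clock: 8.65
tool_pos: [0.5814, 0.0611, 0.0618]
eef_rot: [1.0, 0.002, -0.002, 0.0]
contact_force: [0.1, -0.0, 0.1]
opening: 0.988
clock: 9.15
tool_pos: [0.5727, 0.0511, 0.1783]
eef_rot: [1.0, 0.003, 0.003, -0.001]
contact_force: [-0.3, 0.3, 0.0]
opening: 0.998
clock: 9.65
tool_pos: [0.4443, -0.0772, 0.1761]
eef_rot: [1.0, 0.002, 0.001, 0.0]
contact_force: [0.6, 0.1, 0.2]
opening: 0.997
clock: 10.15
tool_pos: [0.4426, -0.2024, 0.1761]
eef_rot: [1.0, 0.002, 0.0, 0.0]
contact_force: [1.0, -0.7, -0.0]
opening: 1.0
clock: 10.45
tool_pos: [0.4427, -0.2074, 0.1754]
eef_rot: [1.0, 0.003, 0.0, -0.0]
contact_force: [0.4, -1.0, -0.4]
opening: 0.999
10.5 [ 0.4428 -0.207   0.1753] [1.    0.006] [ 0.43  0.61 -0.13  2.03  0.15  0.52 -1.38]
0.443,-0.208,0.04,0.005,0.025 2018 [ 0.4205 -0.2299  0.0051] [ 0.4658 -0.1853  0.0193] c [ 0.4429 -0.2077] 0.0231
0.443,-0.208,0.04,0.012,0.025 458 [ 0.4205 -0.2299  0.012 ] [ 0.4658 -0.1853  0.0193] c [ 0.4428 -0.2077] 0.0231
```

View pics/w2.png

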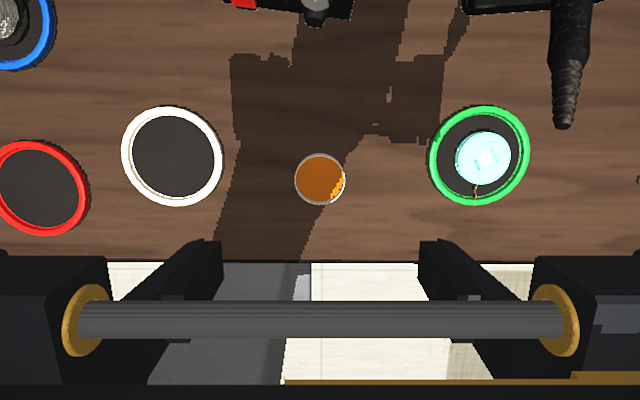

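The flux tin is at (320,179), which gives (0.443, -0.208), directly below the TCP. The green dish's rim clears the fingers.

```bash

python3 -m inch '[[0,0,-1,0,88],[0,0,-1,0,88],[0,0,-1,0,88],[0,0,-1,0,88],[0,0,-1,0,88]]' 12
python3 -m inch '[[0,0,-0.7,0,80],[0,0,-0.22,0,70],[0,0,0,0,55],[0,0,0,0,48],[0,0,0,0,42]]' 12
python3 -m inch '[[0,0,0,0,38],[0,0,0,0,38],[0,0,0,0,38],[0,0,0,0,38]]' 12
```

```text
clock: 11.0
tool_pos: [0.4431, -0.207, 0.0494]
eef_rot: [1.0, 0.003, 0.0, -0.0]
contact_force: [0.6, 0.5, 0.0]
opening: 1.0
clock: 11.5
tool_pos: [0.4432, -0.2087, 0.0281]
eef_rot: [1.0, 0.002, 0.001, 0.0]
contact_force: [0.6, 0.1, 0.9]
opening: 0.571
clock: 11.9
tool_pos: [0.4426, -0.2088, 0.0273]
eef_rot: [1.0, 0.002, 0.0, 0.0]
contact_force: [0.0, -0.5, -0.6]
opening: 0.429
```

The opening reads 38 mm, which is less than the tin's 46 mm, so I'll check before doing anything else.

```bash
python3 look.py pics/w3.png 0.443,-0.208,0.05,0.005,0.03
```

```text
11.95 [ 0.4426 -0.2088  0.0272] [1.    0.004] [ 0.37  0.89 -0.04  2.11  0.21  0.15 -1.43]
0.443,-0.208,0.05,0.005,0.03 6371 [ 0.4199 -0.2302  0.0051] [ 0.4658 -0.1851  0.0198] c [ 0.4428 -0.2075] 0.0233
```

View pics/w3.png

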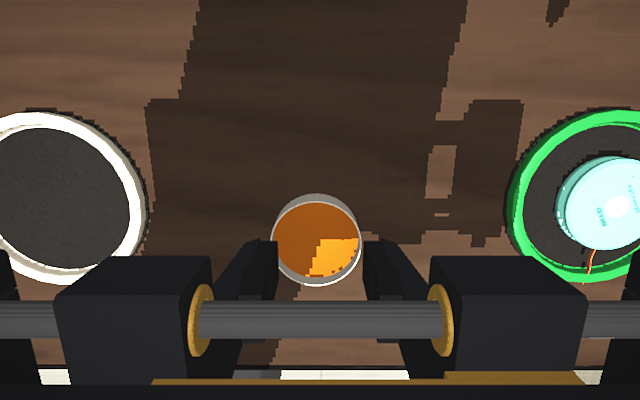

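```bash
python3 - <<'E'
from h import *
d=dict(np.load("w.npz"));P=cloud(d)
for row in (225,235,242,250,260,275):
    print(row,[tuple((P[row,c]*1000).round(0).astype(int)) for c in (255,265,272,276,280,300,320,340,355,360,364,370,380)])
E
python3 -m inch '[[0,0,0,0,30],[0,0,0,0,30]]' 12
```

```text
225 [(np.int64(446), np.int64(-174), np.int64(0)), (np.int64(447), np.int64(-180), np.int64(1)), (np.int64(447), np.int64(-184), np.int64(2)), (np.int64(450), np.int64(-187), np.int64(9)), (np.int64(450), np.int64(-189), np.int64(10)), (np.int64(450), np.int64(-199), np.int64(11)), (np.int64(450), np.int64(-210), np.int64(10)), (np.int64(451), np.int64(-220), np.int64(11)), (np.int64(450), np.int64(-228), np.int64(10)), (np.int64(447), np.int64(-231), np.int64(2)), (np.int64(447), np.int64(-233), np.int64(1)), (np.int64(447), np.int64(-237), np.int64(2)), (np.int64(447), np.int64(-242), np.int64(1))]
235 [(np.int64(441), np.int64(-174), np.int64(2)), (np.int64(441), np.int64(-180), np.int64(1)), (np.int64(448), np.int64(-186), np.int64(18)), (np.int64(445), np.int64(-187), np.int64(11)), (np.int64(445), np.int64(-189), np.int64(11)), (np.int64(445), np.int64(-199), np.int64(11)), (np.int64(445), np.int64(-210), np.int64(12)), (np.int64(446), np.int64(-220), np.int64(13)), (np.int64(445), np.int64(-228), np.int64(10)), (np.int64(448), np.int64(-229), np.int64(18)), (np.int64(441), np.
[... 2009 characters left out ...]
64(69)), (np.int64(450), np.int64(-189), np.int64(65)), (np.int64(446), np.int64(-191), np.int64(56)), (np.int64(440), np.int64(-191), np.int64(44)), (np.int64(416), np.int64(-187), np.int64(0)), (np.int64(422), np.int64(-199), np.int64(11)), (np.int64(422), np.int64(-210), np.int64(11)), (np.int64(425), np.int64(-220), np.int64(16)), (np.int64(417), np.int64(-230), np.int64(0)), (np.int64(416), np.int64(-232), np.int64(0)), (np.int64(439), np.int64(-229), np.int64(43)), (np.int64(446), np.int64(-229), np.int64(57)), (np.int64(452), np.int64(-231), np.int64(68))]
clock: 12.15
tool_pos: [0.4425, -0.2087, 0.0271]
eef_rot: [1.0, 0.002, -0.0, 0.0]
contact_force: [-0.6, -0.0, -0.6]
opening: 0.347
```

The depth image puts the fingertips at z ≈ 38 mm, about 30 mm higher than TCP − tips_ahead implies. The jaws therefore closed above the tin. I'll reopen and check tip height against opening in both cameras.

```bash
cat > tips.py <<'E'
from plant import r;from h import *
s=r.get_state();t=s["tool_pos"]
print(t.round(4),s["opening"])
for n in("wrist","scene"):
    d=r.snapshot(n);P=cloud(d)
    for sg in(1,-1):
        o=s["opening"]*.0440*sg
        k=(abs(P[...,0]-t[0])<.014)&((P[...,1]-t[1]-o)*sg>-.004)&((P[...,1]-t[1]-o)*sg<.02)&(P[...,2]>t[2]-.03+.002)&(P[...,2]>.005)&(P[...,2]<t[2]+.06)
        z=P[k][:,2];print(n,sg,len(z),np.percentile(z,[0,1,3,10,50]).round(4) if len(z) else '')
    if n=="wrist":print(d["position"]-t)
E
python3 tips.py
python3 -m inch '[[0,0,1,0,60],[0,0,1,0,88],[0,0,0,0,88],[0,0,0,0,88],[0,0,0,0,88]]' 12
python3 tips.py
```

```text
[ 0.4425 -0.2087  0.0271] 0.34690256054463026
wrist 1 3919 [0.0055 0.0099 0.0104 0.0112 0.059 ]
wrist -1 3904 [0.0053 0.0097 0.0102 0.011  0.0592]
[ 0.06952583 -0.00057027  0.15479724]
scene 1 29 [0.0051 0.0057 0.007  0.0083 0.0118]
scene -1 14 [0.0062 0.0064 0.0067 0.0082 0.0118]
clock: 12.75
tool_pos: [0.4421, -0.2085, 0.0765]
eef_rot: [1.0, 0.002, -0.001, -0.0]
contact_force: [0.5, -0.7, 0.7]
opening: 0.768
[ 0.4421 -0.2085  0.0765] 0.7677388370072337
wrist 1 3897 [0.0845 0.0863 0.0879 0.0934 0.1146]
wrist -1 3902 [0.0844 0.0863 0.0881 0.0936 0.1146]
[ 0.06965602 -0.00063884  0.15472402]
scene 1 30 [0.0824 0.0833 0.085  0.0889 0.0981]
scene -1 26 [0.0795 0.0808 0.0834 0.0878 0.1039]
```

Both cameras agree that the fingertips sit about 7 mm above the reported TCP height, not 19 mm below it. I'll go lower by measurement and watch the force.

```bash

python3 -m inch '[[0,0,-1,0,88],[0,0,-1,0,88],[0,0,-0.5,0,88],[0,0,-0.2,0,88],[0,0,0,0,88]]' 12
python3 -m inch '[[0,0,-0.1,0,80],[0,0,-0.1,0,70],[0,0,0,0,60]]' 12
python3 tips.py
```

```text
clock: 13.35
tool_pos: [0.4422, -0.2085, 0.0091]
eef_rot: [1.0, 0.002, -0.001, -0.0]
contact_force: [-0.1, 1.0, 0.2]
opening: 1.002
clock: 13.65
tool_pos: [0.4428, -0.2088, 0.005]
eef_rot: [1.0, 0.002, 0.0, 0.0]
contact_force: [-0.1, 0.4, 0.0]
opening: 0.747
[ 0.4428 -0.2088  0.005 ] 0.7470495050086635
wrist 1 3851 [0.0123 0.0147 0.0167 0.0221 0.043 ]
wrist -1 3866 [0.0126 0.0145 0.0166 0.0218 0.043 ]
[ 0.06936889 -0.0005471   0.15484526]
scene 1 19 [0.0121 0.0127 0.0137 0.0182 0.0259]
scene -1 12 [0.0109 0.0113 0.0121 0.0155 0.0302]
```

```bash

python3 -m inch '[[0,0,-0.1,0,60],[0,0,-0.08,0,54],[0,0,0,0,48],[0,0,0,0,42],[0,0,0,0,36]]' 12
python3 -m inch '[[0,0,0,0,36],[0,0,0,0,36],[0,0,0,0,36]]' 12
```

```text
clock: 14.25
tool_pos: [0.4425, -0.2087, 0.0001]
eef_rot: [1.0, 0.002, -0.0, 0.0]
contact_force: [0.1, -0.2, -0.7]
opening: 0.505
clock: 14.55
tool_pos: [0.4426, -0.2087, 0.0002]
eef_rot: [1.0, 0.002, 0.0, 0.0]
contact_force: [-0.9, -0.5, -0.8]
opening: 0.505
```

It grips at 44.5 mm. Next: lift slowly, carry to red.

```bash

python3 -m inch '[[0,0,0.3,0,36],[0,0,0.6,0,36],[0,0,0.8,0,36],[0,0.3,0.3,0,36],[0,0.6,0,0,36]]' 12
python3 -m inch '[[0,0.8,0,0,36],[-0.1,1,0,0,36],[-0.1,1,0,0,36],[-0.1,1,0,0,36],[-0.1,1,0,0,36]]'
python3 -m inch '[[0,1,0,0,36],[0,1,0,0,36],[0,1,0,0,36],[0,1,0,0,36],[0,0.7,0,0,36]]'
python3 -m inch '[[0,0.3,0,0,36],[0,0,0,0,36],[0,0,0,0,36]]'
python3 look.py pics/w4.png 0.431,0.0585,0.045,0.035,0.075
```

```text
clock: 15.05
tool_pos: [0.4433, -0.1872, 0.0515]
eef_rot: [1.0, 0.001, 0.001, 0.001]
contact_force: [0.5, 0.2, -0.2]
opening: 0.506
clock: 15.55
tool_pos: [0.4324, -0.0647, 0.0502]
eef_rot: [1.0, 0.002, 0.0, -0.0]
contact_force: [0.6, 0.8, -1.0]
opening: 0.502
clock: 16.05
tool_pos: [0.4323, 0.0539, 0.0502]
eef_rot: [1.0, 0.003, 0.0, -0.001]
contact_force: [0.3, -1.0, -0.3]
opening: 0.508
clock: 16.35
tool_pos: [0.4324, 0.0579, 0.0502]
eef_rot: [1.0, 0.001, -0.0, 0.0]
contact_force: [0.4, -0.4, -0.3]
opening: 0.504
16.4 [0.4324 0.0575 0.0502] [1.    0.002] [-0.24  0.83  0.    2.26 -0.01  0.05 -1.79]
0.431,0.0585,0.045,0.035,0.075 9398 [0.413  0.0204 0.0526] [0.4559 0.0932 0.075 ] c [0.4432 0.0568] 0.0365
```

View pics/w4.png

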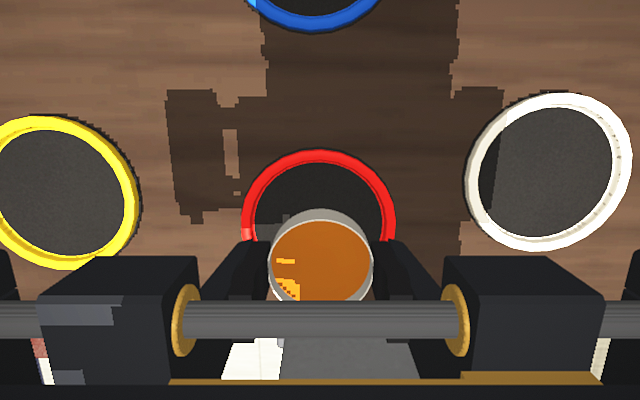

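q6 is at 0.05, close to its 0.04 limit. I'll shift 7 mm outward in the dish, still well inside the rim, then lower in small steps while checking the joints and level.

```bash

python3 -m inch '[[0.3,0.05,0,0,36],[0,0,0,0,36],[0,0,-0.4,0,36],[0,0,0,0,36]]' 12
python3 -c "
from plant import r;print(r.get_state()['q'].round(3))"
python3 -m inch '[[0,0,-0.4,0,36],[0,0,0,0,36]]' 12
python3 -c "
from plant import r;print(r.get_state()['q'].round(3))"
```

```text
clock: 16.8
tool_pos: [0.4396, 0.0597, 0.0391]
eef_rot: [1.0, 0.002, -0.001, 0.0]
contact_force: [-0.5, -0.2, -0.7]
opening: 0.507
[-2.390e-01  8.550e-01  1.000e-03  2.238e+00 -1.200e-02  5.000e-02
 -1.794e+00]
clock: 17.0
tool_pos: [0.4419, 0.0603, 0.0308]
eef_rot: [1.0, 0.002, -0.002, 0.0]
contact_force: [-0.1, -0.6, -0.5]
opening: 0.504
[-2.380e-01  8.740e-01 -2.000e-03  2.230e+00  1.700e-02  4.300e-02
 -1.822e+00]
```

```bash

python3 -m inch '[[0.1,0,-0.2,0,36],[0,0,0,0,36]]' 12
python3 -c "
from plant import r;print(r.get_state()['q'].round(3))"
python3 -m inch '[[0,0,-0.2,0,36],[0,0,0,0,36]]' 12
python3 -c "
from plant import r;print(r.get_state()['q'].round(3))"
```

```text
clock: 17.2
tool_pos: [0.4455, 0.0604, 0.0268]
eef_rot: [1.0, 0.002, -0.002, 0.0]
contact_force: [-0.3, -0.4, -0.6]
opening: 0.504
[-2.360e-01  8.830e-01 -2.000e-03  2.220e+00  2.800e-02  4.300e-02
 -1.832e+00]
clock: 17.4
tool_pos: [0.4465, 0.0606, 0.0232]
eef_rot: [1.0, 0.002, -0.004, 0.0]
contact_force: [-0.3, 0.0, -0.2]
opening: 0.501
[-0.234  0.891 -0.004  2.214  0.06   0.043 -1.863]
```

q6 sits on its limit and q5 has started to swing to make up for it, but q7 is running low. Turning the tool +90° gives q7 room, and the body still clears the reel.

```bash

python3 -m inch '[[0,0,0.6,0,36],[0,0,0,1,36],[0,0,0,1,36],[0,0,0,1,36],[0,0,0,1,36]]' 12 
python3 -m inch '[[0,0,0,1,36],[0,0,0,1,36],[0,0,0,1,36],[0,0,0,1,36],[0,0,0,1,36]]' 12 
python3 -m inch '[[0,0,0,1,36],[0,0,0,1,36],[0,0,0,1,36],[0,0,0,1,36],[0,0,0,1,36]]' 12 
python3 -m inch '[[0,0,0,1,36],[0,0,0,0,36],[0,0,-0.3,0,36],[0,0,-0.3,0,36],[0,0,0,0,36]]' 12 
python3 -c "
from plant import r;print(r.get_state()['q'].round(3))"
```

```text
clock: 17.9
tool_pos: [0.4463, 0.0605, 0.0387]
eef_rot: [0.977, 0.212, -0.003, 0.001]
contact_force: [0.3, 0.0, -0.3]
opening: 0.501
clock: 18.4
tool_pos: [0.4463, 0.0605, 0.0386]
eef_rot: [0.889, 0.458, -0.003, 0.002]
contact_force: [0.3, -0.3, 0.3]
opening: 0.503
clock: 18.9
tool_pos: [0.4463, 0.0605, 0.0386]
eef_rot: [0.74, 0.672, -0.002, 0.003]
contact_force: [0.2, 0.2, -0.4]
opening: 0.506
clock: 19.4
tool_pos: [0.4459, 0.0605, 0.0225]
eef_rot: [0.706, 0.708, -0.003, 0.003]
contact_force: [0.4, -0.3, 0.2]
opening: 0.506
[-0.219  0.891 -0.039  2.221  0.882  0.049 -1.122]
```

q5 is swinging round as hoped (0.88), with q7 clear of its limit and a tilt of about 0.5°. Continuing down.

```bash

python3 -m inch '[[-0.05,0,-0.15,0,36],[-0.05,0,-0.15,0,36],[0,0,0,0,36]]' 12 
python3 -c "
from plant import r;print(r.get_state()['q'].round(3))"
python3 -m inch '[[-0.05,0,-0.15,0,36],[-0.05,0,-0.15,0,36],[0,0,0,0,36]]' 12 
python3 -c "
from plant import r;print(r.get_state()['q'].round(3))"
```

```text
clock: 19.7
tool_pos: [0.4443, 0.0604, 0.0172]
eef_rot: [0.706, 0.709, -0.003, 0.003]
contact_force: [-0.2, -0.9, -0.9]
opening: 0.504
[-0.215  0.903 -0.045  2.226  1.209  0.046 -1.447]
clock: 20.0
tool_pos: [0.4423, 0.0603, 0.0111]
eef_rot: [0.705, 0.709, -0.003, 0.003]
contact_force: [0.3, 0.4, -0.7]
opening: 0.503
[-0.215  0.917 -0.047  2.231  1.642  0.045 -1.882]
```

```bash

python3 -m inch '[[-0.05,0,-0.12,0,36],[-0.05,0,-0.12,0,36],[0,0,0,0,36]]' 12 
python3 -m inch '[[0,0,-0.05,0,36],[0,0,0,0,36]]' 12 
python3 -c "
from plant import r;print(r.get_state()['q'].round(3))"
```

```text
clock: 20.3
tool_pos: [0.4396, 0.06, 0.0051]
eef_rot: [0.706, 0.708, -0.003, 0.002]
contact_force: [-0.8, -0.8, -0.7]
opening: 0.503
clock: 20.5
tool_pos: [0.4401, 0.0602, 0.004]
eef_rot: [0.706, 0.708, -0.003, 0.003]
contact_force: [-0.1, 0.7, 0.3]
opening: 0.508
[-0.145  0.933 -0.162  2.234  1.69   0.139 -1.931]
```

```bash

python3 -m inch '[[0,0,-0.05,0,36],[0,0,0,0,36]]' 12 
python3 look.py pics/w5.png 0.440,0.06,0.03,0.006,0.024
```

```text
clock: 20.7
tool_pos: [0.4402, 0.0603, 0.0029]
eef_rot: [0.706, 0.709, -0.003, 0.003]
contact_force: [0.4, -0.0, 2.8]
opening: 0.503
20.75 [0.4402 0.0603 0.0029] [-0.004  1.   ] [-0.14  0.94 -0.17  2.23  1.7   0.15 -1.94]
0.440,0.06,0.03,0.006,0.024 8786 [0.4111 0.0396 0.006 ] [0.4688 0.0891 0.024 ] c [0.4399 0.066 ] 0.029
```

View pics/w5.png

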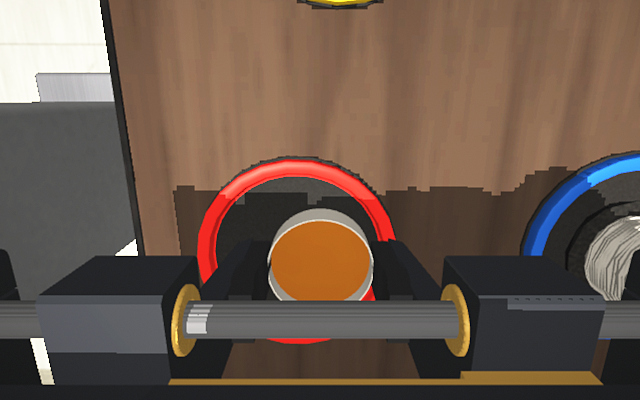

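The tin is level in the red dish and touching the floor (2.8 N). Release, rise, and go to the tape.

```bash

python3 -m inch '[[0,0,0,0,46],[0,0,0,0,50],[0,0,0,0,56],[0,0,0.3,0,60],[0,0,0.8,0,60]]' 12 
python3 -m inch '[[0,0,1,0,70],[0,0,1,0,88],[0,0,1,0,88],[0,0,1,0,88],[0,0.5,0.8,0,88]]' 12 
python3 -m inch '[[0.5,1,0,0,88],[1,1,0,0,88],[1,1,0,0,88],[1,1,0,0,88],[1,1,0,0,88]]' 12 
python3 -m inch '[[1,0,-0.5,0,88],[0.8,0,-0.5,0,88],[0,0,0,0,88],[0,0,0,0,88]]' 12 
python3 look.py pics/w6.png 0.597,0.196,0.04,0.008,0.03 0.597,0.196,0.04,0.014,0.03
```

```text
clock: 21.25
tool_pos: [0.4416, 0.0601, 0.0231]
eef_rot: [0.705, 0.709, -0.002, 0.005]
contact_force: [1.0, -0.2, -0.1]
opening: 0.679
clock: 21.75
tool_pos: [0.4423, 0.0704, 0.1388]
eef_rot: [0.707, 0.707, -0.002, 0.006]
contact_force: [-0.1, 0.2, -0.6]
opening: 0.997
clock: 22.25
tool_pos: [0.5558, 0.1979, 0.1376]
eef_rot: [0.706, 0.708, -0.001, 0.006]
contact_force: [0.2, 0.0, -0.4]
opening: 0.997
clock: 22.65
tool_pos: [0.5993, 0.197, 0.1122]
eef_rot: [0.706, 0.708, -0.002, 0.006]
contact_force: [-1.4, -0.1, 1.5]
opening: 0.999
22.7 [0.599  0.1974 0.1128] [-0.003  1.   ] [-0.06  0.91 -0.63  1.63  0.7   0.83 -0.99]
0.597,0.196,0.04,0.008,0.03 3322 [0.5689 0.1691 0.008 ] [0.6247 0.2263 0.0221] c [0.5963 0.1981] 0.0292
0.597,0.196,0.04,0.014,0.03 3103 [0.5689 0.1691 0.0141] [0.6247 0.2263 0.0221] c [0.5963 0.1981] 0.0292
```

```bash

python3 -m inch '[[-0.1,0,-1,0,88],[0,0,-1,0,88],[0,0,-1,0,88],[0,0,-0.8,0,88],[0,0,-0.4,0,88]]' 12 
python3 -m inch '[[0,0,0,0,88],[0,0,-0.15,0,80],[0,0,0,0,70],[0,0,0,0,60],[0,0,0,0,46]]' 12 
python3 tips.py
python3 -m inch '[[0,0,0,0,46],[0,0,0,0,46],[0,0,0,0,46]]' 12 
```

```text
clock: 23.2
tool_pos: [0.596, 0.1971, 0.0069]
eef_rot: [0.706, 0.708, -0.002, 0.006]
contact_force: [0.4, -1.0, -0.4]
opening: 0.998
clock: 23.7
tool_pos: [0.5981, 0.1975, 0.0047]
eef_rot: [0.706, 0.708, -0.0, 0.006]
contact_force: [-1.0, -0.1, -0.0]
opening: 0.659
[0.5981 0.1975 0.0047] 0.658676274785563
wrist 1 754 [0.005  0.0052 0.0059 0.0074 0.0168]
wrist -1 0 
[-0.00112733  0.06973268  0.15414138]
scene 1 22 [0.0054 0.0055 0.0058 0.0066 0.0128]
scene -1 1 [0.0162 0.0162 0.0162 0.0162 0.0162]
clock: 24.1
tool_pos: [0.5979, 0.1974, 0.0045]
eef_rot: [0.706, 0.708, -0.001, 0.006]
contact_force: [-0.8, 0.4, 6.1]
opening: 0.627
```

```bash

python3 -m inch '[[0,0,0.3,0,46],[0,0,0.8,0,46],[0,0,1,0,46],[0,0,1,0,46],[-0.5,-0.3,0.9,0,46]]' 12 
python3 -m inch '[[-1,-0.5,0,0,46],[-1,-1,0,0,46],[-1,-1,0,0,46],[-1,-1,0,0,46],[-0.5,-1,0,0,46]]' 12
python3 -m inch '[[-0.45,-1,0,0,46],[0,-1,0,0,46],[0,-1,0,0,46],[0,-1,0,0,46],[0,-1,0,0,46]]' 12 
python3 -m inch '[[0,-1,0,0,46],[0,0,-0.6,0,46],[0,0,-0.6,0,46],[0,0,0,0,46],[0,0,0,0,46]]' 12 
python3 look.py pics/w7.png 0.461,-0.072,0.04,0.07,0.085
```

```text
clock: 24.6
tool_pos: [0.5865, 0.1911, 0.1054]
eef_rot: [0.706, 0.708, 0.001, 0.006]
contact_force: [-0.4, 0.7, -1.4]
opening: 0.628
clock: 25.1
tool_pos: [0.4703, 0.0763, 0.1043]
eef_rot: [0.706, 0.709, -0.002, 0.006]
contact_force: [0.3, 0.1, -1.2]
opening: 0.626
clock: 25.6
tool_pos: [0.4616, -0.0487, 0.1042]
eef_rot: [0.706, 0.708, -0.001, 0.006]
contact_force: [-0.5, -0.6, -0.6]
opening: 0.626
clock: 26.1
tool_pos: [0.4615, -0.0725, 0.0742]
eef_rot: [0.706, 0.708, -0.001, 0.006]
contact_force: [0.2, 0.2, -0.4]
opening: 0.629
26.15 [ 0.4618 -0.0724  0.0745] [-0.003  1.   ] [ 0.33  0.81 -0.46  2.16  1.01  0.4  -0.97]
0.461,-0.072,0.04,0.07,0.085 2076 [ 0.4234 -0.0906  0.0705] [ 0.4994 -0.0444  0.085 ] c [ 0.4614 -0.0628] 0.0381
```

View pics/w7.png

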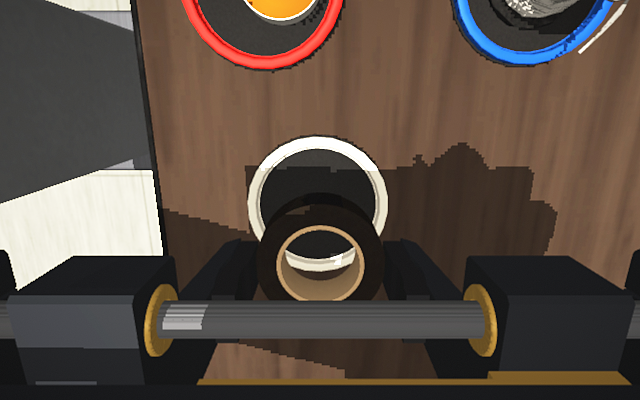

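The tape is held level over the white dish at (318,215). Lowering.

```bash

python3 -m inch '[[0,0,-0.8,0,46],[0,0,-0.8,0,46],[0,0,-0.5,0,46],[0,0,-0.3,0,46],[0,0,0,0,46]]' 12 
python3 -m inch '[[0,0,-0.15,0,46],[0,0,-0.05,0,46],[0,0,0,0,46]]' 12 
python3 -m inch '[[0,0,-0.05,0,46],[0,0,0,0,46]]' 12 
```

```text
clock: 26.65
tool_pos: [0.4617, -0.0722, 0.0139]
eef_rot: [0.706, 0.709, -0.001, 0.006]
contact_force: [0.3, -0.5, 0.0]
opening: 0.629
clock: 26.95
tool_pos: [0.4618, -0.0727, 0.0093]
eef_rot: [0.706, 0.708, -0.001, 0.006]
contact_force: [0.6, 0.1, -0.7]
opening: 0.626
clock: 27.15
tool_pos: [0.4616, -0.0727, 0.0078]
eef_rot: [0.706, 0.708, -0.001, 0.006]
contact_force: [-0.4, 0.6, -0.4]
opening: 0.626
```

```bash

python3 -m inch '[[0,0,-0.05,0,46],[0,0,0,0,46]]' 12 
python3 -m inch '[[0,0,0,0,56],[0,0,0,0,62],[0,0,0,0,68],[0,0,0.3,0,70],[0,0,0.8,0,74]]' 12 
python3 -m inch '[[0,0,1,0,80],[0,0,1,0,88],[0,0,1,0,88],[0,0.5,1,0,88],[0,1,0.5,0,88]]' 12 
python3 -m inch '[[0,1,0,0,88],[0,1,0,0,88],[0,1,0,0,88],[0,1,0,0,88],[0.5,1,0,0,88]]' 12 
python3 -m inch '[[1,1,0,0,88],[1,1,0,0,88],[1,1,0,0,88],[1,1,0,0,88],[1,1,0,0,88]]' 12 
python3 -m inch '[[0.1,1,0,0,88],[0,1,0,0,88],[0,1,0,0,88],[0,0.8,0,0,88],[0,0,0,0,88]]' 12 
python3 look.py pics/w8.png 0.602,0.335,0.05,0.010,0.06 0.602,0.335,0.05,0.024,0.06
```

```text
clock: 27.35
tool_pos: [0.4616, -0.0728, 0.0073]
eef_rot: [0.706, 0.708, -0.001, 0.007]
contact_force: [-1.0, 0.8, 8.1]
opening: 0.627
clock: 27.85
tool_pos: [0.4606, -0.0724, 0.0332]
eef_rot: [0.706, 0.708, -0.002, 0.005]
contact_force: [1.1, -0.3, 0.3]
opening: 0.84
clock: 28.35
tool_pos: [0.4617, -0.037, 0.1478]
eef_rot: [0.708, 0.706, -0.001, 0.007]
contact_force: [0.4, -0.7, -0.4]
opening: 0.997
clock: 28.85
tool_pos: [0.4723, 0.0903, 0.1463]
eef_rot: [0.706, 0.708, -0.002, 0.006]
contact_force: [0.1, 0.3, -0.2]
opening: 0.994
clock: 29.35
tool_pos: [0.5996, 0.2154, 0.146]
eef_rot: [0.706, 0.708, -0.001, 0.006]
contact_force: [0.3, -0.4, -0.0]
opening: 1.003
clock: 29.85
tool_pos: [0.5998, 0.3138, 0.1462]
eef_rot: [0.705, 0.71, -0.0, 0.005]
contact_force: [-0.1, -0.4, 0.0]
opening: 0.993
29.9 [0.6006 0.3108 0.146 ] [-0.005  1.   ] [-0.24  0.92 -0.64  1.46  0.63  0.97 -1.05]
0.602,0.335,0.05,0.010,0.06 2880 [0.5732 0.3064 0.01  ] [0.6325 0.3657 0.0508] c [0.604  0.3373] 0.0316
0.602,0.335,0.05,0.024,0.06 2552 [0.5732 0.3064 0.0241] [0.6325 0.3657 0.0508] c [0.604  0.3373] 0.0316
```

View pics/w8.png

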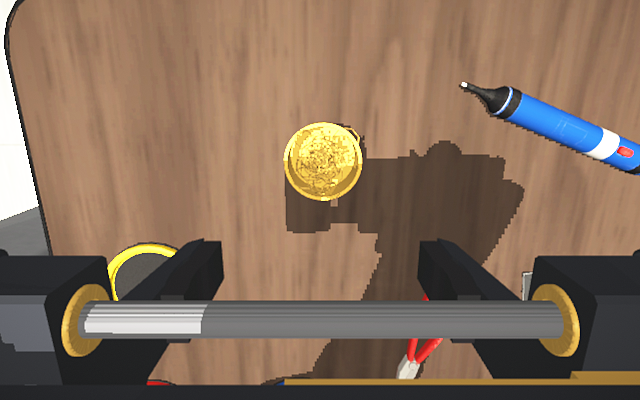

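The wool tin is at (323,161), which gives (0.603, 0.336). The cutters and the blue tool are clear of the gripper there.

```bash

python3 -m inch '[[0.1,0.5,0,0,88],[0,0.5,-1,0,88],[0,0,-1,0,88],[0,0,-1,0,88],[0,0,-1,0,88]]' 15
python3 -m inch '[[0,0,-1,0,88],[0,0,-0.5,0,88],[0,0,0,0,80],[0,0,0,0,70],[0,0,0,0,56]]' 15
python3 -m inch '[[0,0,0,0,50],[0,0,0,0,50],[0,0,0,0,50]]' 15
```

```text
clock: 30.4
tool_pos: [0.6048, 0.3335, 0.0454]
eef_rot: [0.707, 0.707, -0.001, 0.007]
contact_force: [0.2, -0.3, -0.9]
opening: 0.995
clock: 30.9
tool_pos: [0.605, 0.3354, 0.0106]
eef_rot: [0.706, 0.708, 0.0, 0.006]
contact_force: [-0.4, 0.6, 0.1]
opening: 0.751
clock: 31.2
tool_pos: [0.6044, 0.3353, 0.0104]
eef_rot: [0.706, 0.708, -0.0, 0.006]
contact_force: [-2.0, -1.9, 6.5]
opening: 0.662
```

```bash

python3 -m inch '[[0,0,0.3,0,50],[0,0,0.8,0,50],[0,0,1,0,50],[-0.3,-0.3,0.5,0,50],[-0.8,-0.7,0,0,50]]' 15
python3 -m inch '[[-1,-1,0,0,50],[-1,-1,0,0,50],[-1,-1,0,0,50],[-1,-0.7,0,0,50],[-0.8,-0.3,0,0,50]]' 15
python3 -m inch '[[-0.3,0,0,0,50],[0,0,0,0,50],[0,0,0,0,50]]' 15
```

```text
clock: 31.7
tool_pos: [0.5792, 0.3128, 0.078]
eef_rot: [0.706, 0.708, 0.004, 0.006]
contact_force: [-1.1, -0.0, -0.9]
opening: 0.664
clock: 32.2
tool_pos: [0.4558, 0.2073, 0.0753]
eef_rot: [0.707, 0.707, -0.001, 0.007]
contact_force: [0.1, 0.3, -1.0]
opening: 0.657
clock: 32.5
tool_pos: [0.4506, 0.2113, 0.0746]
eef_rot: [0.706, 0.708, 0.001, 0.006]
contact_force: [-0.8, 0.1, -1.5]
opening: 0.661
```

```bash

python3 -m inch '[[-0.05,-0.05,-0.8,0,50],[0,0,-0.8,0,50],[0,0,-0.4,0,50],[0,0,-0.25,0,50],[0,0,0,0,50]]' 15
python3 -m inch '[[0,0,-0.12,0,50],[0,0,0,0,50]]' 15
python3 -m inch '[[0,0,-0.05,0,50],[0,0,0,0,50]]' 15
python3 -c "
from plant import r;print(r.get_state()['q'].round(3))"
```

```text
clock: 33.0
tool_pos: [0.448, 0.2089, 0.0172]
eef_rot: [0.706, 0.708, -0.001, 0.006]
contact_force: [-0.5, -0.1, -1.4]
opening: 0.663
clock: 33.2
tool_pos: [0.4481, 0.2088, 0.015]
eef_rot: [0.706, 0.708, -0.0, 0.006]
contact_force: [-0.5, 1.0, -1.4]
opening: 0.664
clock: 33.4
tool_pos: [0.4479, 0.2086, 0.0137]
eef_rot: [0.706, 0.708, -0.001, 0.006]
contact_force: [0.1, 0.6, -1.0]
opening: 0.661
[-0.363  0.927 -0.286  2.089  1.038  0.279 -1.556]
```

Nearly down: one more small step, then release, rise, and back off to the right for a final look.

```bash

python3 -m inch '[[0,0,-0.05,0,50],[0,0,0,0,50]]' 15
python3 -m inch '[[0,0,0,0,60],[0,0,0,0,66],[0,0,0,0,72],[0,0,0.3,0,76],[0,0,0.8,0,80]]' 15
python3 -m inch '[[0,0,1,0,88],[0,0,1,0,88],[0,0,1,0,88],[0,0,1,0,88],[0,0,1,0,88]]' 
python3 -m inch '[[0,0,1,0,88],[0,0,1,0,88],[0,0,0,0,88],[0,0,0,0,88]]' 
python3 - <<'E'
from plant import r;from h import *
d=r.snapshot("top");cv2.imwrite("pics/top_p.png",d["pixels"][110:290,130:510,::-1]);np.savez("top1.npz",**d)
d2=r.snapshot("scene");np.savez("scene1.npz",**d2)
a=cv2.resize(d["pixels"][120:280,140:500],(720,320),interpolation=cv2.INTER_CUBIC)
b=cv2.resize(d2["pixels"][150:330,200:440],(373,280),interpolation=cv2.INTER_CUBIC)
o=np.zeros((600,720,3),np.uint8);o[:320]=a;o[320:,:373]=b;cv2.imwrite("pics/fin.png",o[:,:,::-1])
D={'reel':(.582,.061,.035,.06,.08),'flux':(.431,.0585,.038,.011,.03),'tape':(.461,-.072,.038,.012,.04),'wool':(.449,.21,.038,.015,.07),'wick':(.463,-.351,.032,.009,.03)}
for lab,dd in(("top",d),("scene",d2)):
  P=cloud(dd)
  for n,(x,y,q,lo,hi) in D.items():
    p=P[(np.hypot(P[...,0]-x,P[...,1]-y)<q)&(P[...,2]>lo)&(P[...,2]<hi)]
    if len(p)>3:
        A=np.c_[p[:,:2]-p[:,:2].mean(0),np.ones(len(p))];g=np.linalg.lstsq(A,p[:,2],rcond=None)[0]
        print(lab,n,len(p),p.min(0).round(3),p.max(0).round(3),'c',((p.min(0)+p.max(0))/2)[:2].round(4),'slope',g[:2].round(2))
p0=np.load("top0.npz")["pixels"].astype(int);df=abs(p0-d["pixels"]).sum(2)
print('change wick',(df[220:256,443:478]>90).sum(),'cutters',(df[125:156,236:292]>90).sum())
E
```

```text
clock: 33.6
tool_pos: [0.448, 0.2085, 0.0133]
eef_rot: [0.706, 0.708, -0.0, 0.006]
contact_force: [-1.1, -0.4, 8.8]
opening: 0.661
clock: 34.1
tool_pos: [0.4468, 0.2081, 0.0393]
eef_rot: [0.706, 0.708, -0.002, 0.006]
contact_force: [0.0, -0.3, 0.0]
opening: 0.905
clock: 34.6
tool_pos: [0.4473, 0.2082, 0.1662]
eef_rot: [0.706, 0.708, -0.001, 0.006]
contact_force: [0.6, 0.3, 1.0]
opening: 0.999
clock: 35.0
tool_pos: [0.4477, 0.2082, 0.2151]
eef_rot: [0.706, 0.708, -0.001, 0.006]
contact_force: [0.0, 0.3, -0.4]
opening: 1.0
top reel 342 [0.556 0.036 0.062] [0.607 0.086 0.075] c [0.5816 0.0612] slope [-0.01  0.  ]
top flux 187 [0.419 0.037 0.011] [0.462 0.081 0.022] c [0.4407 0.0592] slope [-0.  0.]
top tape 249 [ 0.436 -0.101  0.013] [ 0.49  -0.046  0.026] c [ 0.4627 -0.0734] slope [0.   0.01]
top wool 54 [0.452 0.18  0.016] [0.477 0.228 0.051] c [0.4648 0.2039] slope [-0.18  0.07]
top wick 255 [ 0.437 -0.378  0.009] [ 0.486 -0.332  0.018] c [ 0.4616 -0.3551] slope [-0.    0.01]
scene reel 53 [0.557 0.047 0.061] [0.596 0.085 0.076] c [0.5766 0.0658] slope [ 0.01 -0.04]
scene flux 126 [0.416 0.023 0.011] [0.463 0.085 0.022] c [0.4396 0.0541] slope [-0.    0.03]
scene tape 111 [ 0.432 -0.1    0.012] [ 0.486 -0.044  0.029] c [ 0.4588 -0.0719] slope [ 0.01 -0.04]
scene wool 267 [0.418 0.181 0.015] [0.477 0.241 0.053] c [0.4473 0.211 ] slope [0.01 0.  ]
scene wick 95 [ 0.432 -0.377  0.009] [ 0.486 -0.325  0.022] c [ 0.459  -0.3511] slope [0.02 0.02]
change wick 0 cutters 0
```

View pics/fin.png

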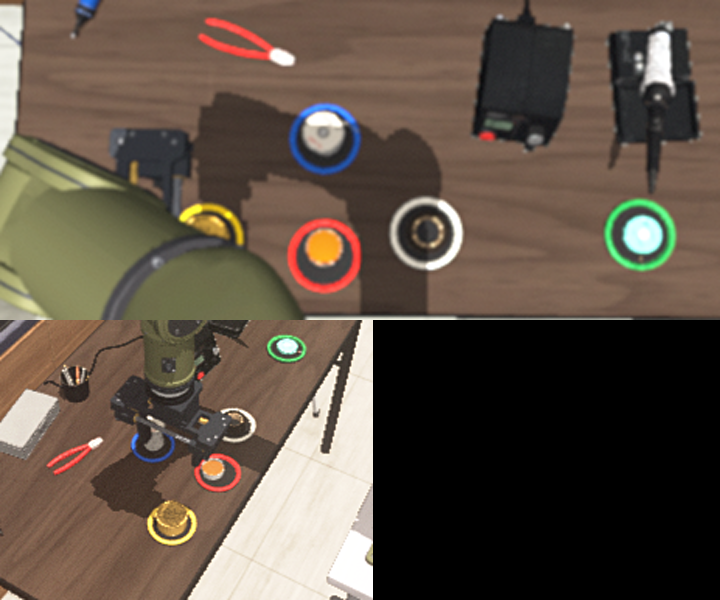

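All four are flat in their dishes: top crop reel (323,133), flux (323,246), tape (428,232), wool (208,222). The wick reel and cutters show zero changed pixels. The gripper is clear at z = 0.215.

```bash
python3 -c "
from plant import r;print(r.finish_job(),r.get_state()['clock'])"
```

```text
the job is handed in; nothing more can be done
the job is handed in; nothing more can be done
```

All four supplies are in their dishes, placed in the order listed: reel in blue, flux tin in red, tape in white, wool tin in yellow. I handed the job in at about 35 s on the robot's clock.

**Last checks:**
- **Positions:** each supply stands flat and inside its rim. The reel, tape and wool tin are within about 2–3 mm of their dish centres, and the flux tin is about 10 mm off, with about 7 mm to spare at the rim. The top view of the wool tin was partly hidden by the arm, so that position comes from the scene camera.
- **Bystanders:** in the top view, the area around the braid reel and the area around the cutters showed no changed pixels.
- **Gripper:** open, at z = 0.215 m, touching nothing.

**What failed or disagreed:**
- **Fingertip height:** the cameras put the fingertips about 7 mm above the reported TCP, not 19 mm below it as `r.tips_ahead` says. My first grip on the flux tin closed just above it without moving it; I measured again, went lower and gripped it properly.
- **Joint limit over the red dish:** joint 6 reached its lower limit there, so I turned the tool 90° and set the tin down slightly outward of centre. Its tilt stayed at about 0.5°.

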